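Flip the cup plate onto the sampler deck

ROBOT

A 6-joint arm with a two-finger parallel gripper is mounted at the origin on the work surface. World frame = base frame: x ahead of the robot, y to its left, z up, the work surface at z = 0. Lengths are in m, angles in degrees, forces in N, time in s.
With the tool pointing down it reaches from about 0.4 to 0.825 m from the base axis. Payload 7 kg.
Tool frame: the origin (TCP) lies at the centre of the arm's flange, where the gripper is bolted on; the fingertips stand 178 mm ahead of it and the grasp point (between the pads) lies 159 mm ahead of it (tip_reach is the distance from the TCP to the fingertips, in m); z points along the fingers, y is the line along which they close (so a half turn about z gives the same grasp; the last joint's range is limited). The gripper opens to 88 mm and grips with 3 to 60 N. Pads are 19 mm wide; open, the fingers measure 130 mm over their backs; the gripper's body (78 mm by 193 mm) begins 47 mm behind the grasp point.
Start: joints at [-50.415, 20.546, 0.682, 0, -70.136, -16.507], TCP at [0.265, -0.621, 0.405] pointing down, gripper open.
Joint ranges: [-176.03, 176.03], [-82.01, 121.73], [-58.28, 71.71], [-173.87, 95.51], [-174.79, -0.11], [-173.66, 173.66]. Speed limits (degrees/s): [136.94, 136.94, 172.46, 180, 180, 180].

INTERFACE

Orientations are given as [roll, pitch, yaw] about the fixed x, y, z axes, in that order (R = Rz(yaw) Ry(pitch) Rx(roll)).
In Python, from plant import * gives the robot as it stands.
- The arm moves only by the shell command python3 -m handwheel 'ROWS'. ROWS is JSON, a list of rows, each a list of 7 numbers: the opening, from -1 (shut) to 1 (fully open), then the shift along the tool's x, y, z as a fraction of full scale, then the turn, a rotation vector about the tool's x, y, z as a fraction of full scale. A call has 1 to 5 rows; each row shifts and turns the commanded pose from where the row before left it, along the tool's axes as they then stand; what a row does not reach is not made up. Full scale, the value 1, is 0.025 m for a shift and 6 degrees for a turn. A row lasts 1/8 s, in which the tool goes at most 62.5 mm and 10.7 degrees, less where a joint would pass 70% of its speed; a pose out of reach is approached as far as the arm can. A call with a number of a shift or a turn outside -1 to 1 is refused whole. A call with a gripper value outside its range is refused whole. The fingers move at their own pace and stop on an object; the grip force is fixed at half the most. Time passes only in rows, so rows that do not move let the fingers close. It gives the time, the measured TCP pose, the force, the opening and the grip force at its end, in the units of the state.
- get_obs(): the state, without advancing time (a new reading comes with each control period).
- snapshot(name): name is "side" or "top"; returns a dict with "color" (420x560x3 uint8, red, green, blue), "fx", "fy", "cx", "cy" (pixels), "R" (3x3) and "t" (3): a world point X has camera coordinates R X + t. Camera axes: x right, y down, z forward; pixel columns grow to the right and rows downward; lengths in m; the calibration is good to about 2 mm. A picture is of the moment at which its call begins. There is no depth.
- close_job(): hands the job in; it is judged then, once.
The state is a dict: "clock": time; "joint_pos": joint angles; "qvel": joint speeds; "tau": joint torques, N m; "tool_pos": TCP position; "orientation": TCP orientation; "force": force on the tool from outside, world axes, zero at the start; "moment": the same for the moment, N m; "opening": finger opening in m; "gripper_force": force on a finger pad.
Only numpy, scipy, OpenCV 4.12 (cv2) and the standard library are available. Lean on these libraries where they do the work, as an engineer would, in place of code of your own. Each camera call takes 0.05 s, during which the arm holds its last target. There are 200 camera calls.

TASK

The reversible cup plate lies orange face up on the bench. Without gripping or lifting it, push it with the fingertips against the low blue lip of the sampler deck until it tips up on edge there and flips over onto the deck, white face up. Then push it along the deck until its leading edge is flush against the aluminium fence, roughly in the middle of the deck's width, and leave everything else where it stands.

Things in the scene. Friction and masses are not known exactly. Their poses are not given: they have to be found in the camera images.
- plate: flat solid plastic slab 100 (its x) x 84 (its y) x 14 mm (its z), 80 to 150 g, origin at the slab's centre. Face +z orange with 12 red cups, face -z white with 6 grey cups. Along its -y edge a yellow finger ledge juts out 8 mm, 5 mm thick, flush with the orange face (9 mm gap below it). Starts flat on the bench, orange up, its +y edge facing the lip 30 to 85 mm away, up to 15 degrees askew
- sampler: fixed white sampler with a low grey loading deck in front. Origin on the bench at the middle of the deck's lip; +y points from the lip over the deck to the fence, +x along the lip, z up. Deck 170 mm wide (x -85 to 85), its top 6 mm above the bench, y 0 to 137 mm. Behind the fence the housing: x -140 to 140, y 147 to 317, 122 mm tall
- lip (a point): middle of the top of the deck's blue lip, an upright step 6 mm high facing the bench. A plate edge pushed against it is stopped; pushing on and up at the opposite edge turns the plate up about the lip; past upright it falls onto the deck by itself, its ledge now towards the fence and some 20 to 50 mm short of it
- fence (a point): middle of the foot of the aluminium fence's face, on the deck, 137 mm behind the lip; the fence is 170 mm long, 10 mm thick, its top 30 mm above the bench
- flask_a: volumetric flask with red stopper, 68 mm wide, 202 mm tall, origin at the centre of its underside; loose, to be left alone
- flask_b: smaller volumetric flask with red stopper, 61 mm wide, 183 mm tall, origin at the centre of its underside; loose, to be left alone
- jar: small jar with red lid, 52 mm wide, 75 mm tall, origin at the centre of its underside; loose, to be left alone
- reagent: white reagent bottle with blue cap, 68 mm wide, 150 mm tall, origin at the centre of its underside; loose, to be left alone
- beaker: small open glass beaker, 56 mm wide, 70 mm tall, origin at the centre of its underside; loose, to be left alone
- spatula: thin steel lab spatula lying on the bench, 190 mm long along its x, 16 mm wide, 7 mm high, origin at the middle of its length; loose, to be left alone
- caps: block of eight red screw caps on a white strip, 92 x 48 x 18 mm, origin at the centre of its underside; loose, to be left alone
Not all that is in view belongs to the job. Leave any black, pink or purple look-alike of the plate alone.

How it is judged (in metres and radians):
On the way, in this order (a step that is already met when the one before it is completed fails the run):
1. the cup plate is tipped up on edge at the deck's lip (angle between plate's own z axis and vertical between 1.1 and 2 rad and y of plate in the frame of sampler between -0.04 and 0.04 m and z of plate in the frame of sampler below 0.056 m).
2. the cup plate has flipped over and lies white face up on the deck (angle between plate's own z axis and vertical above 3.06 rad and z of plate in the frame of sampler between 0.01 and 0.017 m), for 0.1 s.
At the end, for the whole second after the job is handed in: The cup plate lies flat on the deck, white face up (within 4 degrees), its leading edge (the finger ledge) within 4 mm of the fence and parallel to it within 4 degrees, its centre within 40 mm of the middle of the deck's width, at rest (all of step 2 and y of plate in the frame of sampler between 0.083 and 0.091 m and x of plate in the frame of sampler between -0.04 and 0.04 m and angle between the x axis of plate and the x axis of sampler, either way round below 0.07 rad and linear speed of plate below 0.02 m/s); the robot touches nothing.
It fails at once if the cup plate is lifted: its centre rises more than 62 mm above the bench (z of plate in the frame of sampler above 0.062 m).
It fails at once if the cup plate is raised (centre above 36 mm) away from the lip (more than 55 mm from it) (z of plate in the frame of sampler above 0.036 m and (y of plate in the frame of sampler above 0.055 m or y of plate in the frame of sampler below -0.055 m)).
It fails at once if a bystander is moved more than 15 mm (distance of any of flask_a, flask_b, jar, reagent, beaker, spatula, caps from where it was at the start of the episode above 0.015 m).
It also fails if it takes over 54 s, if anything falls off the work surface, if the arm or the gripper's body presses on something with over 40 N, if the wrist force passes 120 N, or if a joint passes its speed limit or range.

## Working session

There is one attempt and no reset: what is moved stays moved. The work goes in short steps, Python scripts to look and compute and a shell command to move; the robot and the scene stay as the last step left them, time stands still between calls to the robot, and variables do not carry over. Pictures are saved under pics/ and viewed, at most 10 in all, crops included, and the job is handed in when it is done.

```bash
mkdir -p pics; ls; python3 - <<'E'
from plant import *
import cv2,numpy as np
for n in("top","side"):
    s=snapshot(n); cv2.imwrite(f"pics/{n}0.png",s["color"][:,:,::-1]); np.savez(f"pics/{n}0.npz",**s)
    print(n,s["fx"],s["cx"],s["cy"],np.round(-np.array(s["R"]).T@s["t"],3),np.round(s["R"],3).tolist())
o=get_obs();print({k:o[k] for k in("clock","tool_pos","orientation","force","opening")})
E
```

```text
pics
top 380.63053218666965 279.01891491501146 207.6373214386026 [ 0.393 -0.095  0.967] [[0.015, -1.0, 0.017], [-0.984, -0.018, -0.177], [0.177, -0.014, -0.984]]
side 453.96169093835556 278.7737534836285 206.87381683375753 [ 0.092 -0.636  0.52 ] [[0.764, -0.645, 0.006], [-0.355, -0.428, -0.831], [0.539, 0.633, -0.556]]
{'clock': 0.1, 'tool_pos': array([ 0.26452509, -0.62082723,  0.40382145]), 'orientation': array([ 1.79915475e+02, -7.18628182e-03, -1.56928582e+02]), 'force': array([ 0.28249482, -0.30156545, -0.64722652]), 'opening': 0.08771099323590426}
```

View pics/top0.png

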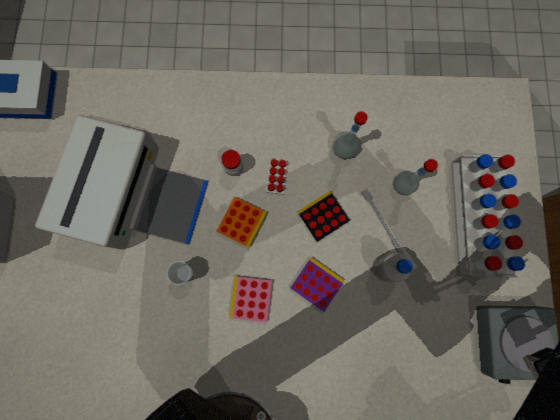

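View pics/side0.png

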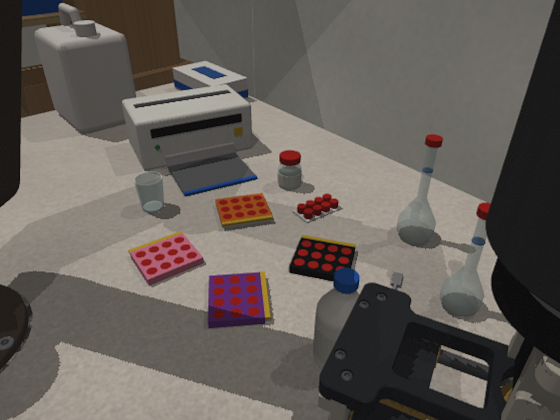

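The orange plate is at (242,221) in the top view. The pink (251,299), purple (318,284) and black (324,216) plates are the decoys. The lip is the blue strip from (207,181) to (189,242), and the beaker (179,273) and jar (231,162) stand near it. I'll confirm the plate in an enlarged crop and measure it.

```bash
cat > h.py <<'E'
import numpy as np,cv2
def ray(s,u,z):
    R=np.array(s["R"]);t=np.array(s["t"]);c=-R.T@t
    d=R.T@np.array([(u[0]-s["cx"])/s["fx"],(u[1]-s["cy"])/s["fy"],1.]);return c+d*(z-c[2])/d[2]
def rect(s,mask,z):
    c=max(cv2.findContours(mask.astype(np.uint8),0,1)[0],key=cv2.contourArea)
    p=np.array([ray(s,q[0],z)[:2]*1000 for q in c],np.float32)
    return cv2.minAreaRect(p),p
def box(m,x0,x1,y0,y1):
    k=np.zeros_like(m);k[y0:y1,x0:x1]=1;return m&k
E
python3 - <<'E'
from h import *
s=dict(np.load("pics/top0.npz")); im=s["color"]
hsv=cv2.cvtColor(im,cv2.COLOR_RGB2HSV);H,S,V=[hsv[...,i].astype(int) for i in range(3)]
blue=box((H>100)&(H<130)&(S>120),180,215,170,250)
r,p=rect(s,blue,.006);print("lip",r,cv2.boxPoints(r).round(1).tolist())
a=box((S>120)&((H<35)|(H>170)),210,272,190,250)
r,p=rect(s,a,.014);print("plate+ledge",r,cv2.boxPoints(r).round(1).tolist())
y=box((S>120)&(H>22)&(H<35),210,272,190,250)
r,p=rect(s,y,.014);print("ledge",r,cv2.boxPoints(r).round(1).tolist())
for n,(u,z) in dict(jar=((231,160),.075),beaker=((179,275),.035),caps=((277,176),.018)).items():print(n,ray(s,u,z).round(3))
c=im[150:310,150:350,::-1];cv2.imwrite("pics/c1.png",cv2.resize(c,None,fx=3.7,fy=3.7,interpolation=2))
E
```

```text
lip ((552.9220581054688, 103.2011489868164), (11.362203598022461, 168.5299530029297), 76.03267669677734) [[469.79998779296875, 118.0], [633.2999877929688, 77.30000305175781], [636.0999755859375, 88.4000015258789], [472.5, 129.10000610351562]]
plate+ledge ((527.519287109375, -13.712520599365234), (93.01310729980469, 100.59186553955078), 64.91873931884766) [[462.29998779296875, -34.5], [553.4000244140625, -77.19999694824219], [592.7999877929688, 7.099999904632568], [501.70001220703125, 49.70000076293945]]
ledge ((508.8403625488281, -51.9471321105957), (7.918277263641357, 99.17218017578125), 64.91873931884766) [[462.29998779296875, -34.5], [552.0999755859375, -76.5999984741211], [555.4000244140625, -69.4000015258789], [465.6000061035156, -27.299999237060547]]
jar [0.669 0.011 0.075]
beaker [0.392 0.13  0.035]
caps [ 0.646 -0.102  0.018]
```

View pics/c1.png

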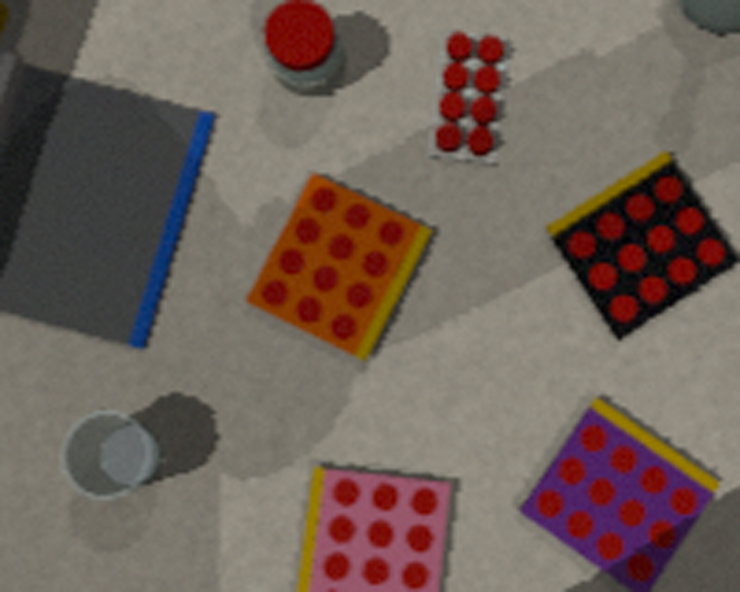

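The crop confirms it: the orange plate has red cups and its yellow ledge faces away from the lip, so it is the right one. In the sampler frame its centre is about (4,-111) mm, it's about 11° askew, and the ledge is at y -151 to -170. Next is a helper that works out tool-frame deltas.

```bash
cat >> h.py <<'E'
from scipy.spatial.transform import Rotation as Ro
L=np.array([.5518,.0985,0]);A=np.deg2rad(-13.97)
SX=np.array([np.cos(A),np.sin(A),0]);SY=np.array([-np.sin(A),np.cos(A),0])
def S(p): p=np.array(p)-L; return np.array([p@SX,p@SY,p[2]])
def W(q): return L+q[0]*SX+q[1]*SY+np.array([0,0,q[2]])
C=np.array([-.0095,0,.178])  # front corner of the fingertips in tool frame
def tgt(q,tilt):  # tool pose: front corner at sampler point q, fingers leaning forward by tilt deg
    R=Ro.from_matrix(np.c_[-SY,-SX,[0,0,-1]])*Ro.from_euler('y',-tilt,degrees=True)
    return W(q)-R.apply(C),R
def now(o):
    R=Ro.from_euler('xyz',o["orientation"],degrees=True);return np.array(o["tool_pos"]),R
def rows(o,q,tilt):
    p,R=now(o);P,T=tgt(q,tilt)
    d=T.inv().apply(P-p)/.025; r=(R.inv()*T).as_rotvec(degrees=True)/6
    print("t",round(o["clock"],2),"corner S mm",(S(p+R.apply(C))*1000).round(1),"F",np.round(o["force"],1),"turn",r.round(2),"then shift(tool)",d.round(2),"n",round(np.abs(d).max(),1))
E
python3 -c "
from h import *;from plant import *
rows(get_obs(),[-.004,-.215,.06],0)"
```

```text
t 0.1 corner S mm [ -97.7 -761.5  225.8] F [ 0.3 -0.3 -0.6] turn [ 0.01  0.01 -8.83] then shift(tool) [-21.72  -4.04   6.63] n 21.7
```

```bash
python3 -m handwheel '[[0,0,0,0,0,0,-0.981],[0,0,0,0,0,0,-0.981],[0,0,0,0,0,0,-0.981],[0,0,0,0,0,0,-0.981],[0,0,0,0,0,0,-0.981]]'
python3 -m handwheel '[[0,0,0,0,0,0,-0.981],[0,0,0,0,0,0,-0.981],[0,0,0,0,0,0,-0.981],[0,0,0,0,0,0,-0.981]]'
python3 -m handwheel '[[0,-0.987,-0.184,0,0,0,0],[0,-0.987,-0.184,0,0,0,0],[0,-0.987,-0.184,0,0,0,0],[0,-0.987,-0.184,0,0,0,0],[0,-0.987,-0.184,0,0,0,0]]'
python3 -c "
from h import *;from plant import *
rows(get_obs(),[-.004,-.215,.06],0)"
```

```text
clock: 0.72
tool_pos: [0.2646, -0.6209, 0.4041]
orientation: [179.9, 0.0, -127.3]
force: [0.5, 0.1, -0.1]
opening: 0.0458
gripper_force: 0.0
clock: 1.23
tool_pos: [0.2645, -0.6209, 0.4041]
orientation: [180.0, 0.0, -103.8]
force: [-0.4, 0.4, 0.4]
opening: 0.0438
gripper_force: 0.0
clock: 1.85
tool_pos: [0.3169, -0.5059, 0.4042]
orientation: [180.0, 0.0, -103.9]
force: [0.3, -0.4, -0.5]
opening: 0.0437
gripper_force: 0.0
t 1.85 corner S mm [ -82.2 -633.6  226.3] F [ 0.3 -0.4 -0.5] turn [0.01 0.   0.  ] then shift(tool) [-16.75  -3.12   6.65] n 16.7
```

```bash
for i in 1; do :; done
python3 -m handwheel '[[0,-0.985,-0.184,0,0,0,0],[0,-0.985,-0.184,0,0,0,0],[0,-0.985,-0.184,0,0,0,0],[0,-0.985,-0.184,0,0,0,0],[0,-0.985,-0.184,0,0,0,0]]' >/dev/null
python3 -m handwheel '[[0,-0.985,-0.184,0,0,0,0],[0,-0.985,-0.184,0,0,0,0],[0,-0.985,-0.184,0,0,0,0],[0,-0.985,-0.184,0,0,0,0],[0,-0.985,-0.184,0,0,0,0]]' >/dev/null
python3 -m handwheel '[[0,-0.985,-0.184,0,0,0,0],[0,-0.985,-0.184,0,0,0,0],[0,-0.985,-0.184,0,0,0,0],[0,-0.985,-0.184,0,0,0,0],[0,-0.985,-0.184,0,0,0,0]]' >/dev/null
python3 -m handwheel '[[0,-0.985,-0.184,0,0,0,0],[0,-0.98,-0.18,0,0,0,0],[0,0,0,0,0,0,0]]'
python3 -c "
from h import *;from plant import *
rows(get_obs(),[-.004,-.215,.06],20);rows(get_obs(),[-.004,-.195,.008],20)"
```

```text
clock: 4.1
tool_pos: [0.4937, -0.1183, 0.4043]
orientation: [180.0, -0.0, -103.8]
force: [-1.5, -1.2, -0.2]
opening: 0.0442
gripper_force: 0.0
t 4.1 corner S mm [  -4.2 -215.   226.3] F [-1.5 -1.2 -0.2] turn [ 0.01 -3.33  0.02] then shift(tool) [ 4.74 -0.    5.95] n 6.0
t 4.1 corner S mm [  -4.2 -215.   226.3] F [-1.5 -1.2 -0.2] turn [ 0.01 -3.33  0.02] then shift(tool) [ 4.69 -0.    8.18] n 8.2
```

```bash
python3 -m handwheel '[[0,0,0,0,0,-0.833,0],[0,0,0,0,0,-0.833,0],[0,0,0,0,0,-0.833,0],[0,0,0,0,0,-0.833,0]]' >/dev/null
python3 -m handwheel '[[0,0.59,0,0.95,0,0,0],[0,0.59,0,0.95,0,0,0],[0,0.59,0,0.95,0,0,0],[0,0.59,0,0.95,0,0,0]]' >/dev/null
python3 -m handwheel '[[0,0.59,0,0.95,0,0,0],[0,0.59,0,0.95,0,0,0],[0,0.59,0,0.95,0,0,0],[0,0.55,0,0.95,0,0,0],[0,0,0,0,0,0,0]]'
python3 -c "
from h import *;from plant import *
rows(get_obs(),[-.004,-.19,.008],20)
for n in('top','side'):
    s=snapshot(n);cv2.imwrite('pics/%s1.png'%n,s['color'][:,:,::-1])
    if n=='side': cv2.imwrite('pics/s1c.png',cv2.resize(s['color'][100:300,130:380,::-1],None,fx=3,fy=3))
"
```

```text
clock: 5.72
tool_pos: [0.4812, -0.1636, 0.1843]
orientation: [179.7, 20.0, -104.1]
force: [-0.9, 0.4, 0.6]
opening: 0.0441
gripper_force: 0.0
t 5.72 corner S mm [  -5.9 -201.7   20.2] F [-0.9  0.4  0.6] turn [ 0.04 -0.   -0.02] then shift(tool) [-0.27 -0.05  0.62] n 0.6
```

View pics/s1c.png

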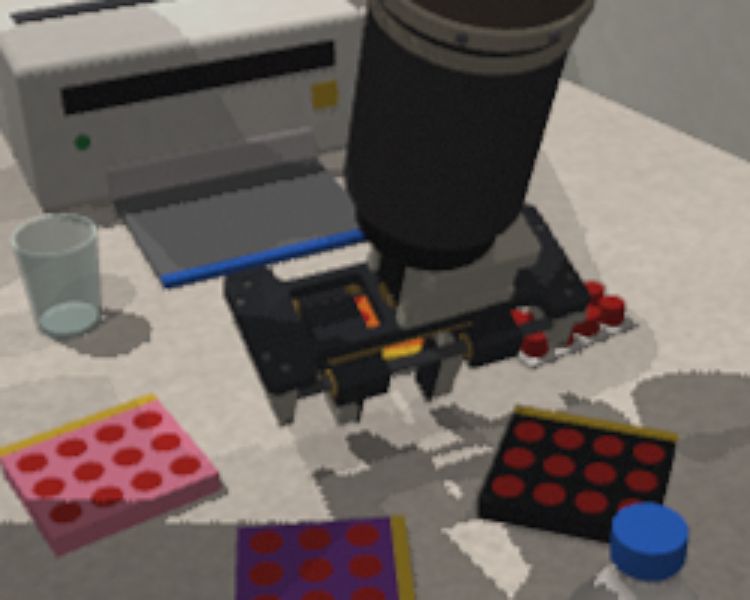

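The side crop shows the gripper tilted just behind the plate. The ledge is visible beneath it at about crop (403,348), and the fingers are clear of the caps. I'll lower it and push towards the lip.

```bash
python3 -m handwheel '[[0,-0.135,-0.05,0.31,0,0,0],[0,-0.135,0,0.31,0,0,0],[0,0,0,0,0,0,0]]'
python3 -m handwheel '[[0,-0.32,0,0.116,0,0,0],[0,-0.32,0,0.116,0,0,0],[0,-0.32,0,0.116,0,0,0],[0,-0.32,0,0.116,0,0,0],[0,-0.32,0,0.116,0,0,0]]' 
python3 -m handwheel '[[0,-0.32,0,0.116,0,0,0],[0,-0.32,0,0.116,0,0,0],[0,-0.32,0,0.116,0,0,0],[0,-0.32,0,0.116,0,0,0],[0,0,0,0,0,0,0]]' 
python3 -c "
from h import *;from plant import *
rows(get_obs(),[-.004,-.092,.008],20)"
```

```text
clock: 6.2
tool_pos: [0.4865, -0.1514, 0.1737]
orientation: [180.0, 20.0, -103.9]
force: [-0.8, -0.7, 1.4]
opening: 0.0437
gripper_force: 0.0
clock: 6.82
tool_pos: [0.4969, -0.1102, 0.174]
orientation: [-180.0, 20.0, -103.9]
force: [0.5, -0.1, -0.1]
opening: 0.044
gripper_force: 0.3
clock: 7.45
tool_pos: [0.5051, -0.0771, 0.1739]
orientation: [180.0, 20.0, -103.9]
force: [-0.1, 0.3, -0.4]
opening: 0.0441
gripper_force: 0.0
t 7.45 corner S mm [  -3.  -111.9    9.9] F [-0.1  0.3 -0.4] turn [0.   0.   0.01] then shift(tool) [-0.72  0.04  0.34] n 0.7
```

```bash
python3 -m handwheel '[[0,0.113,0,-0.041,0,0,0],[0,0.027,0,0.075,0,0,0],[0,-0.25,0,0.09,0,0,0],[0,-0.25,0,0.09,0,0,0],[0,-0.1,0,0.036,0,0,0]]' 
python3 -c "
from h import *;from plant import *
rows(get_obs(),[-.004,-.092,.008],20)
s=snapshot('top');cv2.imwrite('pics/t2.png',cv2.resize(s['color'][140:290,120:320,::-1],None,fx=3.7,fy=3.7))
"
```

```text
clock: 8.07
tool_pos: [0.5082, -0.0647, 0.172]
orientation: [-180.0, 20.0, -103.9]
force: [-0.4, -0.4, -0.0]
opening: 0.0442
gripper_force: 0.2
t 8.07 corner S mm [ -3.  -99.1   8. ] F [-0.4 -0.4 -0. ] turn [ 0.   -0.    0.01] then shift(tool) [-0.27  0.04  0.1 ] n 0.3
```

View pics/t2.png

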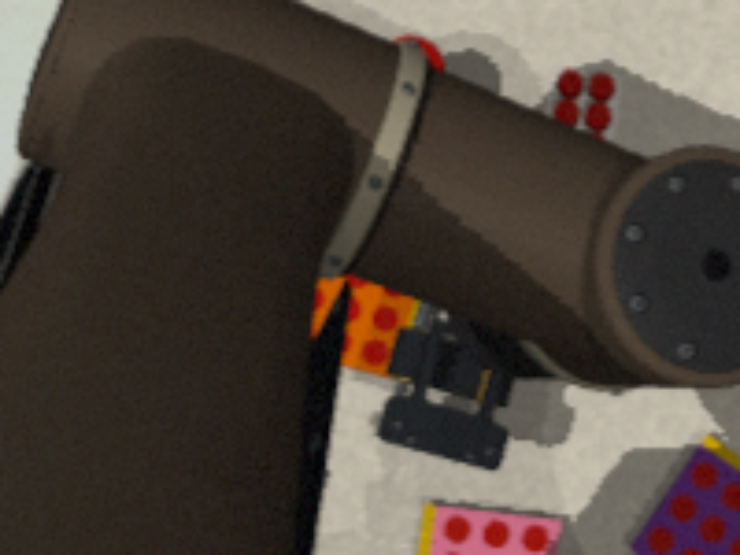

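The top crop shows the plate's corner at about crop (345,375), aligned with the gripper, and the arm hides the rest. I'll push on in small steps and watch the force.

```bash
python3 -m handwheel '[[0,-0.094,0,0.034,0,0,0],[0,-0.094,0,0.034,0,0,0]]' |grep -E "force|tool_pos"
python3 -m handwheel '[[0,-0.075,0,0.027,0,0,0]]' |grep -E "force|tool_pos"
python3 -m handwheel '[[0,-0.075,0,0.027,0,0,0]]' |grep -E "force|tool_pos"
python3 -c "
from h import *;from plant import *
rows(get_obs(),[-.004,-.092,.008],20)"
```

```text
tool_pos: [0.5093, -0.0602, 0.172]
force: [-0.4, -1.0, -0.0]
gripper_force: 0.3
tool_pos: [0.5098, -0.0583, 0.172]
force: [0.2, -0.2, 0.2]
gripper_force: 0.3
tool_pos: [0.5101, -0.0574, 0.1721]
force: [-3.6, -13.4, 4.2]
gripper_force: 6.8
t 8.62 corner S mm [ -2.9 -91.8   7.9] F [ -3.6 -13.4   4.2] turn [ 0.   -0.02  0.01] then shift(tool) [ 0.02  0.05 -0.  ] n 0.0
```

```bash
python3 -m handwheel '[[0,-0.093,0,-0.136,0,0,0]]' |grep -E "force|tool_pos"
python3 -m handwheel '[[0,-0.075,0,-0.14,0,0,0]]' |grep -E "force|tool_pos"
python3 -c "
from h import *;from plant import *
rows(get_obs(),[-.004,-.090,.016],20)
s=snapshot('side');cv2.imwrite('pics/s3.png',cv2.resize(s['color'][130:280,160:360,::-1],None,fx=3.7,fy=3.7))"
```

```text
tool_pos: [0.5102, -0.0569, 0.1758]
force: [-1.5, -13.3, 1.3]
gripper_force: 6.0
tool_pos: [0.5103, -0.0564, 0.1799]
force: [-2.0, -11.5, 0.7]
gripper_force: 5.3
t 8.88 corner S mm [ -2.9 -91.   15.7] F [ -2.  -11.5   0.7] turn [ 0.   -0.03  0.01] then shift(tool) [-0.02  0.05  0.  ] n 0.0
```

View pics/s3.png

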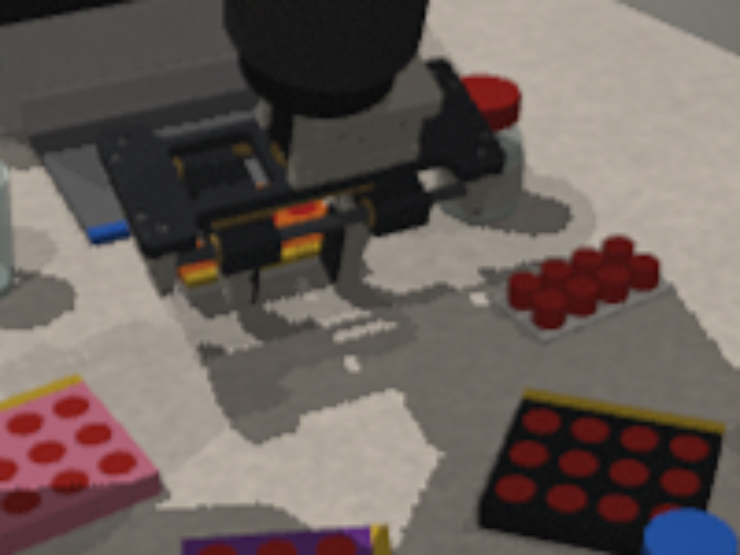

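The rear of the plate has risen: its side shows under the yellow ledge near crop (200,285), and the push force is steady at about 11 N. I'll continue along the arc.

```bash
python3 -m handwheel '[[0,-0.171,0,-0.236,0,0,0]]' |grep -E "force|tool_pos"
python3 -m handwheel '[[0,-0.197,0,-0.226,0,0,0]]' |grep -E "force|tool_pos"
python3 -m handwheel '[[0,-0.22,0,-0.218,0,0,0]]' |grep -E "force|tool_pos"
python3 -c "
from h import *;from plant import *
rows(get_obs(),[-.004,-.083,.0367],20)
s=snapshot('side');cv2.imwrite('pics/s4.png',cv2.resize(s['color'][130:280,160:360,::-1],None,fx=3.7,fy=3.7))"
```

```text
tool_pos: [0.5107, -0.055, 0.1868]
force: [-2.6, -15.5, 3.2]
gripper_force: 7.4
tool_pos: [0.5113, -0.0529, 0.1942]
force: [-3.1, -18.1, 5.0]
gripper_force: 9.6
tool_pos: [0.5119, -0.0502, 0.2014]
force: [-5.3, -22.2, 8.2]
gripper_force: 11.6
t 9.3 corner S mm [ -2.8 -85.   37. ] F [ -5.3 -22.2   8.2] turn [ 0.   -0.05  0.01] then shift(tool) [-0.03  0.05  0.04] n 0.0
```

View pics/s4.png

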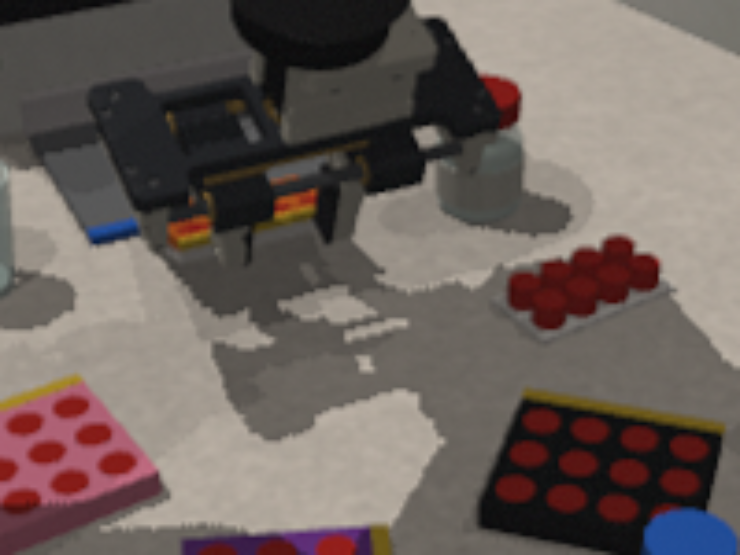

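Still lifting, now at about 18°. The lip contact makes the pivot retreat slightly, so I'll use a bit less forward motion per step.

```bash
python3 -m handwheel '[[0,-0.221,0,-0.256,0,0,0]]' |grep -E "force|tool_pos"
python3 -m handwheel '[[0,-0.275,0,-0.243,0,0,0]]' |grep -E "force|tool_pos"
python3 -m handwheel '[[0,-0.295,0,-0.211,0,0,0]]' |grep -E "force|tool_pos"
python3 -c "
from h import *;from plant import *
rows(get_obs(),[-.004,-.073,.060],20)
s=snapshot('side');cv2.imwrite('pics/s5.png',cv2.resize(s['color'][130:280,160:360,::-1],None,fx=3.7,fy=3.7))"
```

```text
tool_pos: [0.5127, -0.0471, 0.2093]
force: [-4.1, -15.2, 7.7]
gripper_force: 8.3
tool_pos: [0.5139, -0.0425, 0.2177]
force: [-3.8, -13.7, 9.7]
gripper_force: 8.2
tool_pos: [0.5152, -0.0372, 0.2255]
force: [-4.2, -12.9, 9.5]
gripper_force: 7.7
t 9.72 corner S mm [ -2.7 -71.2  61.2] F [ -4.2 -12.9   9.5] turn [-0.   -0.03  0.01] then shift(tool) [0.11 0.05 0.02] n 0.1
```

View pics/s5.png

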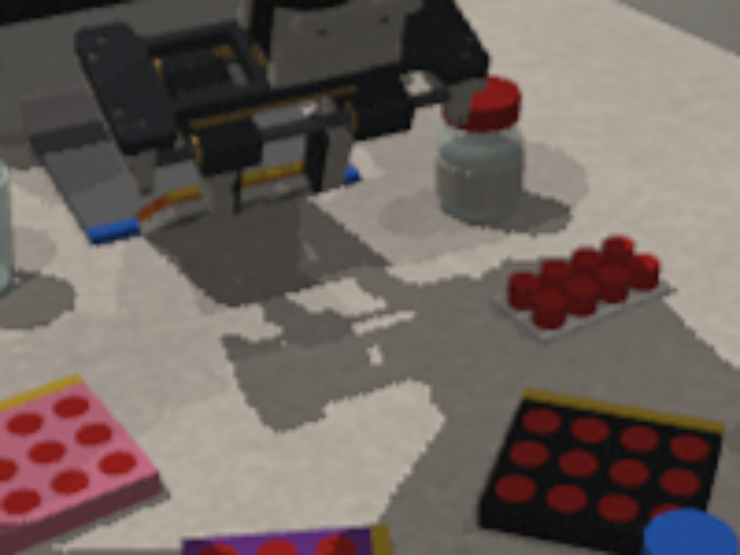

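The plate is at about 36° and the reaction force lies along it, as it should. Continuing.

```bash
python3 -m handwheel '[[0,-0.315,0,-0.175,0,0,0]]' |grep -E "force|tool_pos"
python3 -m handwheel '[[0,-0.325,0,-0.143,0,0,0]]' |grep -E "force|tool_pos"
python3 -m handwheel '[[0,-0.325,0,-0.107,0,0,0]]' |grep -E "force|tool_pos"
python3 -c "
from h import *;from plant import *
rows(get_obs(),[-.004,-.054,.079],20)"
```

```text
tool_pos: [0.5167, -0.0313, 0.2323]
force: [-5.3, -12.0, 12.6]
gripper_force: 7.7
tool_pos: [0.5183, -0.0246, 0.2387]
force: [-4.3, -8.2, 11.5]
gripper_force: 6.1
tool_pos: [0.5201, -0.0176, 0.2441]
force: [-3.6, -6.9, 10.1]
gripper_force: 5.1
t 10.15 corner S mm [ -2.5 -50.7  80. ] F [-3.6 -6.9 10.1] turn [-0.01 -0.01  0.01] then shift(tool) [ 0.15  0.05 -0.01] n 0.1
```

```bash
python3 -m handwheel '[[0,-0.308,0,-0.075,0,0,0]]' |grep -E "force|tool_pos"
python3 -m handwheel '[[0,-0.295,0,-0.042,0,0,0]]' |grep -E "force|tool_pos"
python3 -c "
from h import *;from plant import *
rows(get_obs(),[-.004,-.038,.0865],20)
s=snapshot('side');cv2.imwrite('pics/s6.png',cv2.resize(s['color'][110:260,160:360,::-1],None,fx=3.7,fy=3.7))"
```

```text
tool_pos: [0.5218, -0.0107, 0.2483]
force: [-2.0, -3.6, 6.7]
gripper_force: 3.3
tool_pos: [0.5234, -0.0038, 0.2512]
force: [-0.2, 0.4, 0.7]
gripper_force: 0.1
t 10.4 corner S mm [ -2.7 -36.3  87.2] F [-0.2  0.4  0.7] turn [-0.01  0.    0.  ] then shift(tool) [0.07 0.05 0.  ] n 0.1
```

View pics/s6.png

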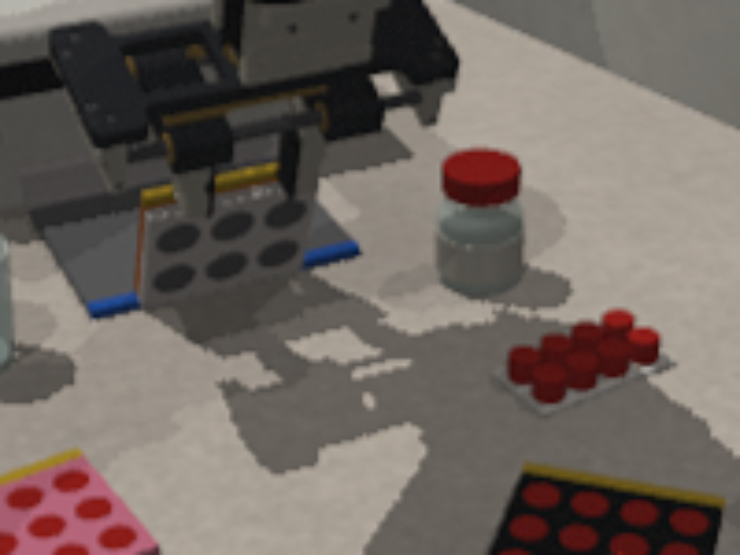

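The plate stands steep at the lip, white face with grey cups towards us at crop (230,240), with the fingers behind it just under the ledge. I'll push forward to tip it over.

```bash
python3 -m handwheel '[[0,-0.25,0,0.091,0,0,0]]' |grep -E "force|tool_pos"
python3 -m handwheel '[[0,-0.25,0,0.091,0,0,0],[0,-0.25,0,0.091,0,0,0]]' |grep -E "force|tool_pos"
python3 -m handwheel '[[0,-0.25,0,0.091,0,0,0],[0,-0.25,0,0.091,0,0,0]]' |grep -E "force|tool_pos"
python3 -m handwheel '[[0,-0.25,0,0.091,0,0,0],[0,-0.25,0,0.091,0,0,0]]' |grep -E "force|tool_pos"
python3 -c "
from h import *;from plant import *
rows(get_obs(),[-.004,-.03,.10],0)
s=snapshot('side');cv2.imwrite('pics/s7.png',cv2.resize(s['color'][110:260,160:360,::-1],None,fx=3.7,fy=3.7))
hsv=cv2.cvtColor(s['color'],cv2.COLOR_RGB2HSV);H,Sa=hsv[...,0].astype(int),hsv[...,1]
for n,a,b in(('yel',22,35),('or',5,18)):
  m=box((Sa>120)&(H>a)&(H<b),165,262,120,215);y,x=np.nonzero(m);print(n,len(x),x.mean() if len(x) else 0,y.mean() if len(x) else 0)"
```

```text
tool_pos: [0.5248, 0.0029, 0.2504]
force: [-0.6, -0.8, 0.6]
gripper_force: 0.1
tool_pos: [0.5284, 0.0155, 0.2527]
force: [-12.9, -6.7, 35.1]
gripper_force: 18.5
tool_pos: [0.5317, 0.0292, 0.255]
force: [-18.1, -1.5, 48.6]
gripper_force: 23.5
tool_pos: [0.5352, 0.0431, 0.2558]
force: [-16.4, 3.8, 46.1]
gripper_force: 21.3
t 11.32 corner S mm [-2.3 12.9 92.2] F [-16.4   3.8  46.1] turn [-0.03  3.38  0.03] then shift(tool) [-0.73  0.05 -0.89] n 0.9
yel 77 210.55844155844156 146.55844155844156
or 18 200.83333333333334 154.72222222222223
```

View pics/s7.png

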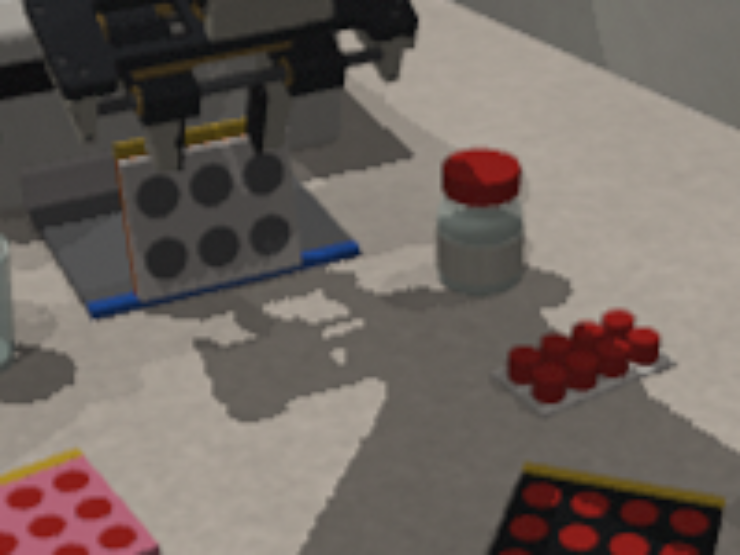

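The picture shows the plate nearly vertical on the lip, with the fingertips in the notch behind the ledge and bearing down on the slab's end face. I'll ease upward while pushing on.

```bash
python3 -m handwheel '[[0,-0.229,0,-0.044,0,0,0]]' |grep -E "force|tool_pos"
python3 -m handwheel '[[0,-0.2,0,0.03,0,0,0]]' |grep -E "force|tool_pos"
python3 -m handwheel '[[0,-0.25,0,0.06,0,0,0]]' |grep -E "force|tool_pos"
python3 -c "
from h import *;from plant import *
rows(get_obs(),[-.004,-.03,.10],0)
s=snapshot('side');cv2.imwrite('pics/s8.png',s['color'][:,:,::-1])
hsv=cv2.cvtColor(s['color'],cv2.COLOR_RGB2HSV);H,Sa=hsv[...,0].astype(int),hsv[...,1]
for n,a,b in(('yel',22,35),('or',5,18)):
  m=box((Sa>120)&(H>a)&(H<b),165,262,120,215);y,x=np.nonzero(m);print(n,len(x),x.mean() if len(x) else 0,y.mean() if len(x) else 0)"
```

```text
tool_pos: [0.5361, 0.0477, 0.2567]
force: [-3.5, 1.6, 10.6]
gripper_force: 5.2
tool_pos: [0.5373, 0.0523, 0.2564]
force: [-2.3, 1.9, 10.2]
gripper_force: 4.4
tool_pos: [0.5387, 0.0582, 0.2561]
force: [0.1, 0.6, 1.2]
gripper_force: 0.6
t 11.75 corner S mm [-2.8 27.7 92.2] F [0.1 0.6 1.2] turn [-0.01  3.35  0.01] then shift(tool) [-0.11  0.04 -0.88] n 0.9
yel 77 213.25974025974025 143.23376623376623
or 8 191.25 161.0
```

```bash
python3 -m handwheel '[[0,-0.3,0,0.109,0,0,0],[0,-0.3,0,0.109,0,0,0]]' |grep -E "force|tool_pos"
python3 -m handwheel '[[0,-0.2,0,0.073,0,0,0],[0,0,0,0,0,0,0]]' |grep -E "force|tool_pos"
python3 -c "
from h import *;from plant import *
rows(get_obs(),[-.004,-.03,.10],0)
s=snapshot('side');cv2.imwrite('pics/s9.png',s['color'][:,:,::-1])
hsv=cv2.cvtColor(s['color'],cv2.COLOR_RGB2HSV);H,Sa,V=[hsv[...,i].astype(int) for i in range(3)]
for n,m in(('yel',(Sa>120)&(H>22)&(H<35)),('or',(Sa>120)&(H>5)&(H<18)),('white',(Sa<40)&(V>130))):
  m=box(m,165,262,120,215);y,x=np.nonzero(m);print(n,len(x),(x.min(),x.max(),y.min(),y.max(),x.mean(),y.mean()) if len(x) else 0)"
```

```text
tool_pos: [0.5423, 0.0732, 0.2547]
force: [0.5, -0.7, 0.7]
gripper_force: 0.0
tool_pos: [0.5436, 0.0783, 0.255]
force: [-0.8, -1.1, 0.1]
gripper_force: 0.0
t 12.3 corner S mm [-3.2 48.2 90.9] F [-0.8 -1.1  0.1] turn [0.   3.33 0.01] then shift(tool) [ 0.72  0.04 -0.92] n 0.9
yel 43 (np.int64(234), np.int64(242), np.int64(128), np.int64(135), np.float64(237.95348837209303), np.float64(131.72093023255815))
or 98 (np.int64(184), np.int64(238), np.int64(121), np.int64(187), np.float64(212.07142857142858), np.float64(180.5612244897959))
white 2144 (np.int64(165), np.int64(261), np.int64(120), np.int64(214), np.float64(212.83628731343285), np.float64(185.47201492537314))
```

The force is zero, the yellow ledge is out of sight, and the orange shows only as a thin line at the slab's lower edge, so the plate has flipped. I'll retreat up and back, straighten the tool, and measure.

```bash
python3 -m handwheel '[[0,-0.342,0,-0.94,0,0,0],[0,-0.342,0,-0.94,0,0,0],[0,0,0,0,0,0.833,0],[0,0,0,0,0,0.833,0],[0,0,0,0,0,0.833,0]]' >/dev/null
python3 -m handwheel '[[0,1,0,0,0,0.833,0],[0,1,0,0,0,0,0],[0,1,0,0,0,0,0],[0,1,0,0,0,0,0],[0,1,0,0,0,0,0]]' >/dev/null
python3 -m handwheel '[[0,1,0,0,0,0,0],[0,1,0,0,0,0,0],[0,1,0,0,0,0,0],[0,1,0,0,0,0,0],[0,0,0,0,0,0,0]]' |grep -E "force|tool_pos"
python3 - <<'E'
from h import *;from plant import *
rows(get_obs(),[-.004,-.03,.015],0)
for n in('side','top'):
    s=snapshot(n);np.savez('pics/%s9.npz'%n,**s);im=s['color']
    cv2.imwrite('pics/%s10.png'%n,im[:,:,::-1])
    hsv=cv2.cvtColor(im,cv2.COLOR_RGB2HSV);H,Sa,V=[hsv[...,i].astype(int) for i in range(3)]
    # deck quad in image, at z=.02 / .006
    def px(q):
        c=np.array(s["R"])@W(q)+s["t"];return [s["fx"]*c[0]/c[2]+s["cx"],s["fy"]*c[1]/c[2]+s["cy"]]
    k=np.zeros(V.shape,np.uint8);cv2.fillPoly(k,[np.int32([px(q) for q in([-.084,.0,.006],[.084,0.0,.006],[.084,.135,.006],[-.084,.135,.006])])],1)
    for name,m in(('V>115 white',(Sa<60)&(V>115)),('yel',(Sa>110)&(H>20)&(H<36)),('or',(Sa>110)&(H>4)&(H<19)),('blue',(Sa>120)&(H>100)&(H<130))):
        m=m&(k>0); print(n,name,m.sum())
        if m.sum()>150:
            r,p=rect(s,m,.02); print('   S:',[(S(np.r_[b/1000,.02])*1000).round(1).tolist() for b in cv2.boxPoints(r)])
    print(n,'V pct in deck',np.percentile(V[k>0],[5,25,50,75,95]))
E
```

```text
tool_pos: [0.4888, -0.1416, 0.303]
force: [-0.4, 0.6, 0.3]
gripper_force: 0.0
t 14.22 corner S mm [  -3.2 -238.8  125. ] F [-0.4  0.6  0.3] turn [ 0.   -0.   -0.02] then shift(tool) [-8.35  0.03  4.4 ] n 8.3
side V>115 white 376
   S: [[-59.5, 5.1, 20.0], [-1.0, 4.3, 20.0], [0.2, 89.5, 20.0], [-58.3, 90.3, 20.0]]
side yel 2
side or 101
side blue 60
side V pct in deck [ 22.   58.   76.   89.  180.6]
top V>115 white 317
   S: [[-38.7, 2.5, 20.0], [-31.0, -18.0, 20.0], [87.3, 26.4, 20.0], [79.6, 46.9, 20.0]]
top yel 7
top or 22
top blue 0
top V pct in deck [ 33.  51.  57.  75. 150.]
```

```bash
python3 - <<'E'
from h import *
s=dict(np.load('pics/side9.npz'));im=s['color']
hsv=cv2.cvtColor(im,cv2.COLOR_RGB2HSV);H,Sa,V=[hsv[...,i].astype(int) for i in range(3)]
m=box((Sa>100)&(H>4)&(H<19),165,262,140,200)
n,l,st,c=cv2.connectedComponentsWithStats(m.astype(np.uint8),connectivity=8)
for i in range(1,n):
    if st[i,4]>15:
        y,x=np.nonzero(l==i);print(st[i].tolist());
        for a in np.linspace(x.min(),x.max(),6).astype(int):
            b=y[x==a]
            if len(b):print(a,b.min(),b.max(),[(S(ray(s,(a,v),.006))*1000).round(1).tolist()[:2] for v in(b.mean(),b.max()+.5)])
# colour along sampler-y lines at plate top z=.02 and along x
def px(q):
    c=np.array(s["R"])@W(q)+s["t"];return int(round(s["fx"]*c[0]/c[2]+s["cx"])),int(round(s["fy"]*c[1]/c[2]+s["cy"]))
for name in('side','top'):
  s=dict(np.load(f'pics/{name}9.npz'));im=s['color']
  for x in(-30,-10,10,30):
    print(name,x,[int(im[px((x/1000,y/1000,.02))[::-1]].mean()) for y in range(-10,140,5)])
  for y in(20,40,60):
    print(name,'y',y,[int(im[px((x/1000,y/1000,.02))[::-1]].mean()) for x in range(-80,85,5)])
E
```

```text
[184, 170, 55, 18, 106]
184 170 170 [[-56.9, 96.8], [-57.6, 94.5]]
194 185 186 [[-57.1, 19.9], [-58.4, 15.8]]
205 184 185 [[-34.1, 13.6], [-35.4, 9.5]]
216 182 183 [[-9.5, 11.3], [-10.9, 7.2]]
227 180 180 [[16.3, 11.0], [15.5, 8.9]]
238 177 177 [[43.4, 12.8], [42.6, 10.7]]
side -30 [42, 76, 81, 134, 184, 179, 127, 106, 86, 129, 165, 182, 181, 160, 115, 75, 97, 142, 163, 144, 144, 52, 41, 47, 62, 69, 69, 68, 67, 67]
side -10 [43, 74, 82, 145, 187, 151, 81, 85, 86, 83, 122, 186, 168, 110, 73, 75, 74, 72, 107, 155, 137, 36, 41, 51, 69, 67, 67, 67, 67, 68]
side 10 [64, 72, 47, 56, 73, 72, 72, 72, 62, 41, 40, 37, 66, 67, 62, 65, 65, 64, 61, 66, 64, 64, 63, 67, 66, 66, 64, 56, 67, 68]
side 30 [52, 73, 82, 145, 184, 170, 80, 76, 26, 33, 29, 50, 73, 71, 72, 72, 73, 72, 62, 20, 20, 21, 24, 24, 26, 25, 19, 23, 22, 32]
side y 20 [86, 86, 80, 77, 88, 179, 134, 114, 81, 108, 127, 181, 159, 134, 81, 86, 65, 68, 72, 72, 71, 94, 80, 174, 176, 75, 64, 43, 21, 22, 21, 20, 19]
side y 40 [75, 76, 69, 75, 78, 183, 162, 107, 121, 103, 165, 182, 182, 120, 122, 106, 91, 61, 40, 71, 73, 75, 29, 35, 33, 34, 3
[... 442 characters left out ...]
p 10 [27, 45, 138, 148, 149, 148, 95, 69, 70, 69, 68, 67, 66, 67, 66, 63, 66, 64, 63, 65, 60, 58, 64, 67, 62, 62, 60, 61, 59, 58]
top 30 [51, 13, 56, 116, 144, 141, 141, 142, 66, 63, 61, 63, 68, 64, 62, 62, 60, 61, 59, 63, 58, 60, 61, 61, 57, 54, 58, 57, 54, 55]
top y 20 [30, 29, 20, 21, 24, 28, 30, 30, 27, 28, 27, 29, 61, 70, 70, 72, 72, 99, 95, 140, 145, 143, 141, 142, 139, 136, 131, 102, 85, 124, 123, 93, 94]
top y 40 [34, 38, 39, 34, 39, 35, 37, 36, 34, 36, 37, 37, 38, 37, 44, 66, 70, 75, 68, 64, 67, 64, 61, 63, 63, 62, 60, 57, 61, 57, 97, 92, 104]
top y 60 [37, 40, 43, 41, 41, 43, 42, 40, 42, 41, 40, 39, 38, 43, 41, 51, 67, 68, 66, 67, 64, 64, 62, 59, 60, 58, 57, 56, 55, 53, 51, 52, 46]
```

The plate lies flat with its trailing edge at y≈8, slab end at about 92 and x centre about -7. It needs about 37 mm more. I'll bring the vertical fingers down in front of the lip.

```bash
python3 -m handwheel '[[0,-1,0,0,0,0,0],[0,-1,0,0,0,0,0],[0,-1,0,0,0,0,0],[0,-1,0,0,0,0,0],[0,-1,0,0,0,0,0]]' >/dev/null
python3 -m handwheel '[[0,-0.4,0.03,0.92,0,0,0],[0,-0.4,0.03,0.92,0,0,0],[0,-0.3,0,0.92,0,0,0],[0,-0.3,0,0.92,0,0,0],[0,-0.2,0,0.92,0,0,0]]' >/dev/null
python3 -m handwheel '[[0,-0.5,0,0,0,0,0],[0,-0.5,0,0,0,0,0],[0,-0.5,0,0,0,0,0],[0,0,0,0,0,0,0]]' |grep -E "force|tool_pos"
python3 -c "
from h import *;from plant import *
rows(get_obs(),[-.005,.04,.010],0)"
```

```text
tool_pos: [0.5373, 0.0577, 0.1889]
force: [0.1, -0.3, 0.1]
gripper_force: 0.0
t 16.07 corner S mm [ -4.  -33.4  10.9] F [ 0.1 -0.3  0.1] turn [-0.01  0.01  0.02] then shift(tool) [-2.94  0.03  0.04] n 2.9
```

```bash
python3 -m handwheel '[[0,-0.4,0,0,0,0,0],[0,-0.4,0,0,0,0,0],[0,-0.3,0,0,0,0,0],[0,-0.25,0,0,0,0,0],[0,-0.25,0,0,0,0,0]]' |grep -E "force|tool_pos"
python3 -m handwheel '[[0,-0.25,0,0,0,0,0],[0,-0.25,0,0,0,0,0],[0,-0.25,0,0,0,0,0],[0,-0.25,0,0,0,0,0],[0,-0.2,0,0,0,0,0]]' |grep -E "force|tool_pos"
python3 -m handwheel '[[0,-0.08,0,0,0,0,0],[0,-0.04,0,0,0,0,0]]' |grep -E "force|tool_pos"
python3 -c "
from h import *;from plant import *
rows(get_obs(),[-.005,.045,.010],0)"
```

```text
tool_pos: [0.5464, 0.0957, 0.188]
force: [0.7, 0.5, -0.0]
gripper_force: 0.0
tool_pos: [0.5537, 0.1249, 0.1881]
force: [-0.7, 0.3, -0.2]
gripper_force: 0.3
tool_pos: [0.5543, 0.1274, 0.1881]
force: [-0.1, -0.1, -0.6]
gripper_force: 0.3
t 17.57 corner S mm [-4.6 38.2 10.1] F [-0.1 -0.1 -0.6] turn [ 0. -0.  0.] then shift(tool) [-0.27  0.02  0.  ] n 0.3
```

Now 1.5 mm steps until the fence reacts.

```bash
for k in a; do python3 -m handwheel '[[0,-0.06,0,0,0,0,0],[0,-0.06,0,0,0,0,0]]' |grep -E "force|tool_pos"; done
python3 -m handwheel '[[0,-0.06,0,0,0,0,0]]' |grep -E "force|tool_pos"
python3 -m handwheel '[[0,-0.06,0,0,0,0,0]]' |grep -E "force|tool_pos"
python3 -c "
from h import *;from plant import *
rows(get_obs(),[-.005,.045,.010],0)"
```

```text
tool_pos: [0.5551, 0.1303, 0.1881]
force: [-0.5, -0.7, -0.6]
gripper_force: 0.2
tool_pos: [0.5555, 0.1318, 0.1881]
force: [-0.6, -0.7, -0.4]
gripper_force: 0.2
tool_pos: [0.5556, 0.1326, 0.1881]
force: [1.4, -9.9, 1.5]
gripper_force: 4.5
t 18.07 corner S mm [-4.6 43.2 10. ] F [ 1.4 -9.9  1.5] turn [ 0.01 -0.02  0.01] then shift(tool) [-0.06  0.02  0.  ] n 0.1
```

```bash
python3 -m handwheel '[[0,-0.06,0,0,0,0,0]]' |grep -E "force|tool_pos"
python3 -m handwheel '[[0,-0.04,0,0,0,0,0],[0,0,0,0,0,0,0]]' |grep -E "force|tool_pos"
python3 -c "
from h import *;from plant import *
rows(get_obs(),[-.005,.045,.010],0)"
```

```text
tool_pos: [0.5558, 0.133, 0.188]
force: [3.2, -15.5, 4.6]
gripper_force: 7.4
tool_pos: [0.5559, 0.1332, 0.1881]
force: [3.4, -14.7, 3.7]
gripper_force: 7.3
t 18.45 corner S mm [-4.7 43.3 10. ] F [  3.4 -14.7   3.7] turn [ 0.02 -0.04 -0.  ] then shift(tool) [-0.03  0.03  0.  ] n 0.0
```

A firm stop with both fingers loaded. I'll back off and check with the side camera.

```bash
python3 -m handwheel '[[0,0.2,0,0,0,0,0],[0,0.6,0,0,0,0,0],[0,1,0,0,0,0,0],[0,1,0,0,0,0,0],[0,1,0,-0.6,0,0,0]]' >/dev/null
python3 -m handwheel '[[0,0.7,0,-1,0,0,0],[0,0.7,0,-1,0,0,0],[0,1,0,-1,0,0,0],[0,1,0,-1,0,0,0],[0,1,0,-1,0,0,0]]' >/dev/null
python3 -m handwheel '[[0,1,0,-1,0,0,0],[0,1,0,-1,0,0,0],[0,1,0,0,0,0,0],[0,1,0,0,0,0,0],[0,0,0,0,0,0,0]]' |grep -E "force|tool_pos"
python3 - <<'E'
from h import *;from plant import *
s=snapshot('side');np.savez('pics/side11.npz',**s);im=s['color'];cv2.imwrite('pics/s11.png',im[:,:,::-1])
hsv=cv2.cvtColor(im,cv2.COLOR_RGB2HSV);H,Sa,V=[hsv[...,i].astype(int) for i in range(3)]
m=box((Sa>90)&(H>4)&(H<19),165,262,140,200)
y,x=np.nonzero(m);P=np.array([S(ray(s,q,.008))*1000 for q in zip(x,y)])
for a in range(x.min(),x.max()+1,4):
    k=x==a
    if k.any():print(a,y[k].min(),y[k].max(),P[k].mean(0).round(1)[:2])
def px(q):
    c=np.array(s["R"])@W(q)+s["t"];return int(round(s["fx"]*c[0]/c[2]+s["cx"])),int(round(s["fy"]*c[1]/c[2]+s["cy"]))
for X in(-50,-30,-10,10,30):print(X,[int(im[px((X/1000,Y/1000,.02))[::-1]].mean()) for Y in range(20,145,5)])
for Y in(55,80,110):print('y',Y,[int(im[px((X/1000,Y/1000,.02))[::-1]].mean()) for X in range(-80,85,5)])
E
```

```text
tool_pos: [0.4814, -0.1624, 0.378]
force: [-0.6, 0.6, -0.3]
gripper_force: 0.0
180 163 165 [-58.  125.4]
184 169 171 [-57.8  93.2]
188 175 177 [-57.6  62.4]
192 179 180 [-54.1  43.5]
196 178 179 [-44.8  43.9]
200 177 179 [-36.   42.1]
204 176 178 [-26.5  42.6]
208 175 177 [-17.  43.]
212 174 176 [-7.4 43.4]
216 173 175 [ 2.3 43.8]
220 172 174 [12.1 44.2]
224 172 173 [21.1 42.4]
228 171 172 [31.  42.8]
232 170 171 [41.  43.3]
-50 [45, 48, 70, 76, 128, 179, 164, 120, 71, 77, 90, 156, 153, 154, 132, 93, 70, 82, 76, 80, 83, 76, 65, 66, 65]
-30 [41, 48, 69, 75, 134, 178, 166, 106, 88, 72, 108, 153, 153, 154, 154, 127, 68, 76, 71, 77, 82, 71, 64, 64, 65]
-10 [42, 52, 71, 76, 133, 178, 146, 72, 71, 71, 68, 73, 139, 157, 127, 69, 74, 71, 42, 75, 81, 66, 66, 65, 63]
10 [43, 51, 71, 78, 140, 178, 177, 156, 166, 145, 156, 153, 152, 153, 154, 150, 126, 123, 80, 80, 84, 77, 63, 65, 65]
30 [42, 52, 78, 79, 90, 153, 175, 102, 75, 70, 67, 111, 156, 150, 84, 70, 71, 73, 65, 64, 82, 69, 64, 64, 65]
y 55 [73, 73, 67, 68, 70, 167, 120, 130, 74, 99, 106, 164, 132, 130, 72, 103, 99, 166, 156, 135, 133, 77, 102, 152, 177, 71, 72, 72, 72, 71, 82, 133, 136]
y 80 [39, 65, 33, 52, 75, 150, 153, 138, 158, 143, 153, 151, 152, 154, 139, 157, 143, 152, 152, 155, 139, 117, 156, 156, 123, 56, 38, 59, 38, 60, 65, 74, 75]
y 110 [67, 62, 68, 64, 59, 126, 76, 61, 56, 53, 71, 80, 78, 63, 42, 63, 58, 83, 80, 53, 63, 46, 65, 71, 98, 63, 64, 57, 65, 56, 66, 70, 72]
```

The trailing edge is parallel to the lip at y≈43 to 45 mm across the whole width, the x centre is about -7 mm, and the robot is clear. Handing in.

```bash
python3 -c "
from plant import *
print(close_job())"
```

```text
the job is handed in; nothing more can be done
None
```

The plate was tipped up at the lip, flipped white face up onto the deck and pushed against the fence about 7 mm off the middle of the deck's width. I handed the job in with the arm clear; no verdict came back, and I didn't re-measure the bystanders at the end.

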